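# Assemble the crucible and slide-box samples at the microscope bench

### The job

Put the next samples together for the microscope, in this order: stand the porcelain dish in the round holder, the crucible upright in the dish, and close the crucible with its round lid; then set the aluminium slide box into the rectangular holder and close it with its rectangular lid. Lower the porcelain gently rather than dropping it, see that each piece is fully seated and let go before fetching the next, and leave the amber bottle and the white jar standing where they are.

Things in the scene. Friction and masses are not known exactly. Their poses are not given: they have to be found in the camera images.
- dish: Low open white porcelain dish, round with straight sides: outer diameter 64 mm, height 24 mm, wall 3 mm, floor 4 mm thick, inner diameter 58 mm. About 0.09 kg. Stands upright on the bench. Origin: centre of its underside, z up; its yaw is arbitrary.
- crucible: Open white porcelain crucible, a small tapered pot: outer diameter 32 mm at the foot, 42 mm at the rim, height 42 mm, wall 3 mm (mouth 36 mm wide). About 0.06 kg. Stands upright on the bench. Origin: centre of its underside, z up; its yaw is arbitrary.
- crucible_lid: Round white porcelain lid, 0.03 kg, lying on its plug, knob up. From below: plug 27 mm in diameter, 5 mm high; disc 47 mm in diameter, 4 mm thick; upright knob 16 mm in diameter, 18 mm high (27 mm in all). Origin: centre of the plug's underside, z up. Seated, the plug hangs in the crucible's mouth and the disc rests on its rim: its origin is 37 mm above the crucible's.
- slide_box: Open rectangular aluminium box, 88 mm long (its x) by 50 mm wide (its y) by 26 mm high, walls and floor 3 mm, with one glass slide fixed to its floor. About 0.16 kg. Stands on the bench, open side up, and can be gripped across its 50 mm width. Origin: centre of its underside, z up.
- slide_box_lid: Aluminium lid, 0.12 kg, lying on its plug, dark handle up. From below: plug 72 x 34 mm, 5 mm high; plate 92 (its x) x 54 mm (its y), 4 mm thick; on top along x a bar handle 50 mm long, 10 wide, 17 high (26 mm in all). Origin: centre of the plug's underside, z up. Seated, plug inside the walls, plate on them, its origin is 21 mm above the box's; either way round fits.
- round_holder: Round holder fixed to the bench: a black disc 100 mm in diameter and 6 mm thick with a dark steel rim on it, inner diameter 78 mm, outer 90 mm, top 11 mm above the bench. The dish stands inside the rim on the floor, 6 mm above the bench. Origin: centre of its underside, z up.
- long_holder: Rectangular holder fixed to the bench: a dark shallow tray 110 mm (its x) by 72 mm (its y), inside 98 by 60 mm, floor 6 mm above the bench, rim top 11 mm above it. The slide box stands inside the rim, its length along the holder's length, either way round. Origin: centre of its underside, z up.
- oil_bottle: Bystander: small amber bottle with a black cap, 34 mm in diameter, 62 mm high, loose. Origin: centre of its underside, z up.
- jar: Bystander: small white jar with a steel cap, 48 mm in diameter, 48 mm high, loose. Origin: centre of its underside, z up.
- stub_block: Bystander: aluminium block with six small holes, 90 mm (its x) by 70 mm (its y) by 22 mm high, fixed to the bench beside the holders. Origin: centre of its underside, z up. All else on the bench stands clear of these ten things: over 0.75 m ahead of the robot or over 0.5 m to either side.
Things that resemble listed ones, but are neither listed nor needed, are in the scene too. Leave any pink look-alike of the slide_box_lid alone.

How it is judged:
By the outcome, as a careful person would: the job done as asked, in the order asked, and still so for the second after the job is handed in, with the robot touching nothing.
It also fails if it takes over 138 s, if anything falls off the work surface, if the arm or the gripper's body presses on something with over 40 N, if the wrist force passes 120 N, or if a joint passes its speed limit or range.

### The arm

A 7-joint arm with a two-finger parallel gripper is mounted at the origin on the work surface. World frame = base frame: x ahead of the robot, y to its left, z up, the work surface at z = 0. Lengths are in m, angles in rad, forces in N, time in s.
With the tool pointing down it reaches from about 0.425 to 0.95 m from the base axis. Payload 4.7 kg.
Tool frame: the origin (TCP) lies on the centre line of the jaws, within the pads' length; the fingertips stand robot.nose_length ahead of it and the grasp point (between the pads) lies 8 mm behind it (robot.nose_length is the distance from the TCP to the fingertips, in m); z points along the fingers, y is the line along which they close (so a half turn about z gives the same grasp; the last joint's range is limited). The gripper opens to 85 mm and grips with 20 to 120 N. Pads are 22 mm wide; open, the fingers measure 114 mm over their backs; the gripper's body (76 mm by 85 mm) begins 54 mm behind the grasp point. The pads swing forward as they close: fully open they stand 13 mm farther back than shut.
Start: joints at [-1.372, 0.469, -0.049, 1.532, 0.024, 1.141, -0.082], TCP at [0.152, 0.658, 0.242] pointing down, gripper open.
Joint ranges: [-2.59, 2.59], [-0.33, 1.99], [-1.39, 1.29], [0.1, 2.45], [-1.04, 4.18], [0.21, 1.99], [-2.66, 2.66]. Speed limits (rad/s): [2.57, 2.57, 3.14, 3.14, 3.14, 3.14, 3.14].

### API

Orientations are given as [roll, pitch, yaw] about the fixed x, y, z axes, in that order (R = Rz(yaw) Ry(pitch) Rx(roll)).
In Python, from plant import robot gives the robot as it stands. Calls block until the motion is done:
- robot.goto(position, orientation): joint-space move of the TCP to a pose.
- robot.move_straight(position, vel=0.15, attitude=None, contact_N=None): straight line of the TCP; attitude=None keeps the orientation; vel is the mean speed in m/s. With contact_N (N) it stops when the force on the tool has changed by that much, and returns True; else False.
- robot.move_joints(angles): joint-space move.
- robot.grip(opening, strength=None): opening from 0.0 (shut) to 1.0 (fully open); strength is the grip in N (None keeps the last); returns when the fingers have stopped.
- robot.sleep(seconds).
- robot.inverse_kinematics(position, orientation): joint angles nearest the present ones, or None.
- robot.sense(): the state.
- robot.grab_frame(name): name is "side" or "top"; returns a dict with "image" (480x640x3 uint8, red, green, blue), "range_z" (480x640 float32, m along the optical axis (not along the pixel's ray), 0 where there is no reading), "fx", "fy", "cx", "cy" (pixels), "R" (3x3) and "t" (3): a world point X has camera coordinates R X + t. Camera axes: x right, y down, z forward; pixel columns grow to the right and rows downward; lengths in m; the calibration is good to about 2 mm. A picture is of the moment at which its call begins.
A pose or a line that the arm cannot do raises robot.IKError and nothing moves.
- robot.close_job(): hands the job in; it is judged then, once.
The state is a dict: "t": time; "joint_pos": joint angles; "joint_velocities": joint speeds; "effort": joint torques, N m; "tcp_pos": TCP position; "tcp_rot": TCP orientation; "wrist_force": force on the tool from outside, world axes, zero at the start; "torque": the same for the moment, N m; "opening": opening from 0.0 (shut) to 1.0 (fully open); "gripper_force": force on a finger pad.
Only numpy, scipy, OpenCV 4.12 (cv2) and the standard library are available. Lean on these libraries where they do the work, as an engineer would, in place of code of your own. Each camera call takes 0.05 s, during which the arm holds its last target. There are 200 camera calls.

## Working session

There is one attempt and no reset: what is moved stays moved. The work goes in short steps, each a Python script; the robot and the scene stay as the last script left them, time stands still between calls to the robot, and variables do not carry over. Pictures are saved under pics/ and viewed, at most 14 in all, crops included, and the job is handed in when it is done.

```bash
ls; mkdir -p pics; python3 - <<'E'
from plant import robot
import cv2,numpy as np
print(robot.nose_length, robot.sense())
for n in("top","side"):
    f=robot.grab_frame(n); cv2.imwrite(f"pics/{n}0.png",f["image"][:,:,::-1]); np.savez(f"pics/{n}0.npz",**f)
    print(n,f["fx"],f["cx"],f["cy"],f["R"],f["t"])
E
```

```text
pics
0.011 {'t': 0.0, 'joint_pos': array([-1.37187621,  0.46943318, -0.048589  ,  1.53369528,  0.02408114,
        1.14102442, -0.08229603]), 'joint_velocities': array([-0.00089339, -0.00041492, -0.00040904, -0.00063232, -0.00096968,
        0.00108001, -0.00161306]), 'effort': array([-2.21112600e-04, -5.10303819e+01, -4.65865969e-02, -2.37707520e+01,
        1.07848569e-02,  7.35865615e-03,  1.66334803e-05]), 'tcp_pos': array([0.15231066, 0.65700402, 0.24126639]), 'tcp_rot': array([-3.13961817e+00,  5.96701892e-05,  2.91379504e+00]), 'wrist_force': array([-0.12104858, -0.18800057,  0.22390089]), 'torque': array([ 0.04476901, -0.05467891, -0.02863012]), 'gripper_force': 0.0, 'opening': 1.0025873519682578}
top 514.8739513471809 326.1653460159991 247.2822749786287 [[-0.02063567 -0.99975933  0.00744711]
 [-0.98057913  0.01878558 -0.19522209]
 [ 0.19503521 -0.01133102 -0.98073079]] [-0.00462393  0.47814282  0.96937102]
side 595.0752421457759 336.1056561887999 226.23720558323802 [[-0.99695955 -0.07776027 -0.00499874]
 [-0.05292259  0.72280999 -0.68901736]
 [ 0.05719131 -0.68665789 -0.7247276 ]] [0.45610941 0.06710407 1.17486996]
```

View pics/top0.png

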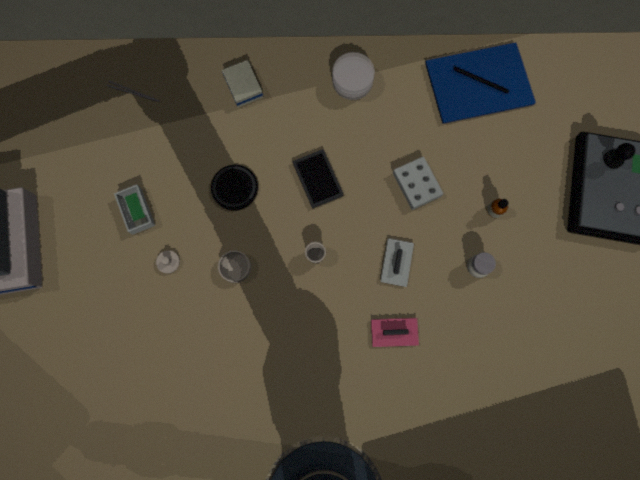

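View pics/side0.png

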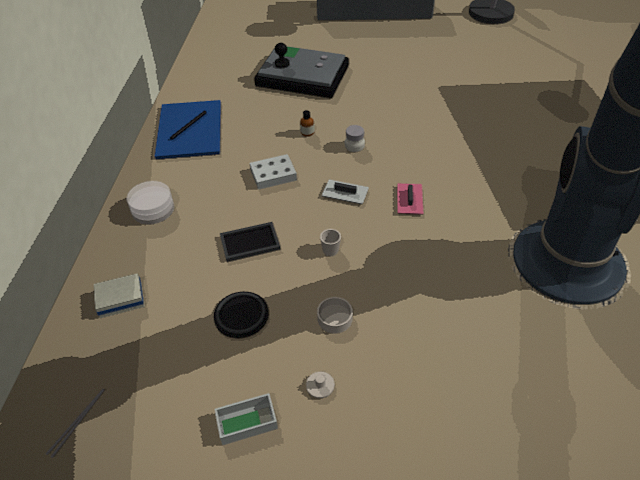

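The top view shows the dish at (234,266), crucible (316,253), round lid (167,261), slide box (134,209) and grey box lid (397,262). The round holder is at (234,187) and the long holder at (318,179). The pink decoy is at (395,332), block (418,182), bottle (500,207) and jar (482,264). The side view agrees. Next I'll fit poses from depth, one camera at a time.

```bash
cat > fit.py <<'E'
import numpy as np,cv2
from scipy.optimize import least_squares
def cloud(f):
    z=f["range_z"].astype(float);v,u=np.indices(z.shape);m=z>0
    c=np.stack([(u-f["cx"])/f["fx"]*z,(v-f["cy"])/f["fy"]*z,z],-1)
    P=(c-f["t"])@f["R"]; P[~m]=np.nan
    return P
def at(f,u,v,z):  # pixel -> world on plane z
    d=np.array([(u-f["cx"])/f["fx"],(v-f["cy"])/f["fy"],1])@f["R"]; o=-f["t"]@f["R"]
    return o+d*(z-o[2])/d[2]
def pick(P,c,r,z0,z1):
    Q=P.reshape(-1,3); Q=Q[~np.isnan(Q[:,0])]
    return Q[(np.hypot(*(Q[:,:2]-c).T)<r)&(Q[:,2]>z0)&(Q[:,2]<z1)]
def rect(q):
    (c,(w,h),a)=cv2.minAreaRect((q[:,:2]*1000).astype(np.float32))
    if w<h: w,h,a=h,w,a+90
    a=(a+90)%180-90
    return f"c=({c[0]:.1f},{c[1]:.1f}) {w:.1f}x{h:.1f} ang={a:.1f}"
def circ(q):
    c,r=cv2.minEnclosingCircle((q[:,:2]*1000).astype(np.float32)); return f"c=({c[0]:.1f},{c[1]:.1f}) D={2*r:.1f}"
E
python3 - <<'E'
from fit import *
F={n:dict(np.load(f"pics/{n}0.npz")) for n in("top","side")}
S=dict(dish=(234,266,.024,.05,.018,.03,'c'),crucible=(316,253,.042,.04,.036,.048,'c'),clid=(167,261,.01,.04,.004,.013,'c'),
 knob=(167,261,.01,.04,.02,.032,'c'),box=(134,209,.02,.065,.019,.032,'r'),blid=(397,262,.01,.065,.005,.013,'r'),bhandle=(397,262,.01,.065,.019,.03,'r'),
 rh=(234,187,.01,.07,.003,.017,'c'),lh=(318,179,.01,.075,.003,.017,'r'),block=(418,182,.02,.07,.016,.028,'r'),bottle=(500,207,.05,.04,.03,.07,'c'),jar=(482,264,.048,.045,.04,.055,'c'),pink=(395,332,.01,.07,.004,.013,'r'))
for k,(u,v,z,r,z0,z1,t) in S.items():
    c=at(F["top"],u,v,z)[:2]
    for n in F:
        q=pick(cloud(F[n]),c,r,z0,z1)
        print(k,n,c.round(3),len(q),(rect if t=='r' else circ)(q) if len(q)>4 else '', 'z med %.4f max %.4f'%(np.median(q[:,2]),q[:,2].max()) if len(q) else '')
for n in F:
  Z=cloud(F[n]); q=pick(Z,(.45,0.05),.03,-.02,.02);print(n,'bench',np.median(q[:,2]),q[:,2].std())
  f=F[n]
E
```

```text
dish top [0.448 0.171] 174 c=(448.2,171.7) D=64.5 z med 0.0227 max 0.0278
dish side [0.448 0.171] 272 c=(445.6,172.9) D=68.0 z med 0.0231 max 0.0288
crucible top [0.468 0.006] 104 c=(470.5,8.0) D=41.8 z med 0.0405 max 0.0448
crucible side [0.468 0.006] 145 c=(467.6,8.9) D=44.8 z med 0.0409 max 0.0469
clid top [0.463 0.309] 363 c=(464.8,308.4) D=77.9 z med 0.0083 max 0.0129
clid side [0.463 0.309] 505 c=(462.4,311.5) D=75.2 z med 0.0092 max 0.0129
knob top [0.463 0.309] 53 c=(461.7,308.6) D=16.7 z med 0.0259 max 0.0300
knob side [0.463 0.309] 82 c=(459.5,310.4) D=17.5 z med 0.0275 max 0.0310
box top [0.571 0.378] 293 c=(572.3,379.4) 89.9x51.6 ang=21.5 z med 0.0247 max 0.0297
box side [0.571 0.378] 575 c=(569.7,380.5) 87.9x53.5 ang=21.7 z med 0.0252 max 0.0308
blid top [ 0.452 -0.158] 990 c=(450.2,-162.9) 103.1x75.9 ang=-22.0 z med 0.0082 max 0.0130
blid side [ 0.452 -0.158] 571 c=(448.6,-156.4) 102.6x98.6 ang=-48.2 z med 0.0093 max 0.0130
bhandle top [ 0.452 -0.158] 128 c=(451.9,-158.8) 50.1x10.3 ang=-12.1 z med 0.0249 max 0.0291
bhandle side [ 0.452 -0.158] 120 c=(449.1,-156.6) 50.0x
[... 451 characters left out ...]
73
block side [ 0.618 -0.209] 870 c=(616.5,-207.6) 90.6x77.4 ang=24.2 z med 0.0219 max 0.0276
bottle top [ 0.553 -0.364] 229 c=(558.3,-367.6) D=33.9 z med 0.0412 max 0.0642
bottle side [ 0.553 -0.364] 171 c=(556.8,-365.0) D=34.9 z med 0.0421 max 0.0644
jar top [ 0.438 -0.32 ] 384 c=(440.7,-325.0) D=44.2 z med 0.0471 max 0.0544
jar side [ 0.438 -0.32 ] 210 c=(440.9,-324.7) D=50.8 z med 0.0480 max 0.0525
pink top [ 0.311 -0.148] 1132 c=(320.4,-138.1) 121.5x114.5 ang=-70.1 z med 0.0082 max 0.0129
pink side [ 0.311 -0.148] 668 c=(310.2,-156.5) 130.2x120.0 ang=5.4 z med 0.0091 max 0.0130
top bench -0.0007802762462669779 0.0019986551865559927
side bench 0.00045018345733029743 0.0033456309097005146
```

```bash
python3 - <<'E'
import cv2
a=cv2.imread("pics/top0.png");b=cv2.imread("pics/side0.png")
cv2.imwrite("pics/tc1.png",cv2.resize(cv2.convertScaleAbs(a[155:295,105:275],alpha=1.6),None,fx=4.2,fy=4.2,interpolation=cv2.INTER_CUBIC))
cv2.imwrite("pics/tc2.png",cv2.resize(cv2.convertScaleAbs(a[145:295,285:450],alpha=1.6),None,fx=4,fy=4,interpolation=cv2.INTER_CUBIC))
E
```

```text
(no output)
```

View pics/tc1.png

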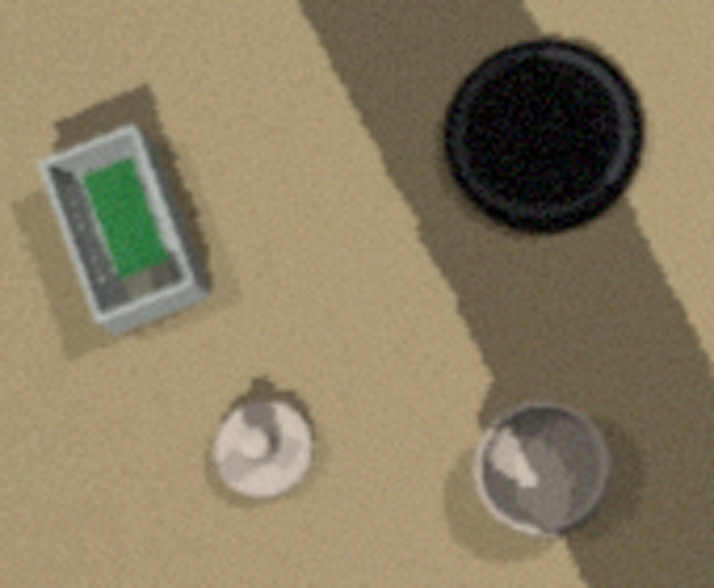

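View pics/tc2.png

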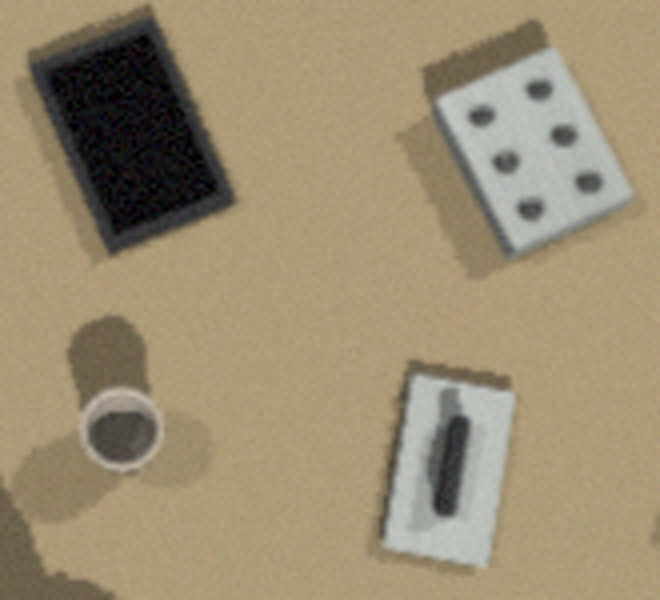

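The crops give the long holder corners at (29,62), (152,15), (235,200) and (112,253) in crop 2. The box lid plate corners are (413,375), (515,390), (488,567) and (383,548). The round holder spans 444..643 by 37..235 in crop 1. I'll refine the dark holders by thresholding in both cameras.

```bash
python3 - <<'E'
from fit import *
F={n:dict(np.load(f"pics/{n}0.npz")) for n in("top","side")}
def px(f,X): c=f["R"]@np.array(X)+f["t"]; return c[:2]/c[2]*f["fx"]+[f["cx"],f["cy"]]
for n,f in F.items():
    im=f["image"]; mx=im.max(2)
    for nm,X,z,t,r,th in(("rh",(.617,.176,.01),.0085,circ,48,60),("lh",(.631,-.001,.01),.011,rect,52,60)):
        c=px(f,X); m=(mx<th).astype(np.uint8)
        k,l,st,cen=cv2.connectedComponentsWithStats(m)
        i=l[int(c[1]),int(c[0])]
        if i==0: i=np.bincount(l[int(c[1])-5:int(c[1])+6,int(c[0])-5:int(c[0])+6].ravel())[1:].argmax()+1
        v,u=np.where(l==i); q=np.array([at(f,a,b,z) for a,b in zip(u,v)])
        print(n,nm,len(u),t(q),'mean',(q.mean(0)*1000).round(1))
f=F["top"]
q=np.array([at(f,285+a/4,145+b/4,.009) for a,b in((413,375),(515,390),(488,567),(383,548))]);print('blid',q.mean(0),rect(q))
q=np.array([at(f,285+a/4,145+b/4,.011) for a,b in((29,62),(152,15),(235,200),(112,253))]);print('lh',q.mean(0),rect(q))
print('rh',at(f,105+543/4.2,155+136/4.2,.0085))
print('clid',at(f,105+263/4.2,155+448/4.2,.008))
# plates by depth, tight
for nm,c,r,z0,z1 in(("clid",(.463,.309),.0245,.006,.014),):
    for n in F: q=pick(cloud(F[n]),c,r,z0,z1);print(nm,n,q.mean(0))
E
```

```text
top rh 1883 c=(616.8,178.0) D=107.0 mean [616.8 177.8   8.5]
top lh 1774 c=(634.4,1.1) 114.0x72.8 ang=21.6 mean [633.7   1.   11. ]
side rh 2036 c=(616.6,180.8) D=104.0 mean [616.3 182.2   8.5]
side lh 1504 c=(632.1,5.1) 108.2x79.1 ang=21.7 mean [631.8   5.2  11. ]
blid [ 0.45149517 -0.15936131  0.009     ] c=(451.9,-159.2) 93.0x53.8 ang=-11.5
lh [ 6.34163150e-01 -3.52391991e-04  1.10000000e-02] c=(634.1,-0.4) 113.5x70.2 ang=21.8
rh [0.61735286 0.1753713  0.0085    ]
clid [0.46207179 0.30873312 0.008     ]
clid top [0.46136931 0.30796463 0.00870016]
clid side [0.46064329 0.31137223 0.00936778]
```

```bash
cat > h.py <<'E'
import numpy as np,cv2
from plant import robot
from fit import *
pi=np.pi
def best(xy,z,yaw):
    c=[]
    for k in(-2,-1,0,1,2):
        y=yaw+k*pi
        if abs(y)>3.3: continue
        q=robot.inverse_kinematics([*xy,z],[pi,0,y])
        if q is not None: c.append((abs(np.array(q)-robot.sense()["joint_pos"]).max(),y))
    return min(c)[1]
def over(xy,z,yaw,y=None):
    y=best(xy,z,yaw) if y is None else y
    robot.goto([*xy,z],[pi,0,y]); return y
def st(m=''):
    s=robot.sense(); print(m,'t=%.1f'%s["t"],'tcp',s["tcp_pos"].round(4),'yaw%.2f'%s["tcp_rot"][2],'op%.3f'%s["opening"],'gf%.1f'%s["gripper_force"],'F',s["wrist_force"].round(1),'q7 %.2f'%s["joint_pos"][6]); return s
def snap(n,name):
    f=robot.grab_frame(n); cv2.imwrite(f"pics/{name}.png",f["image"][:,:,::-1]); np.savez(f"pics/{name}.npz",**f); return f
def place(xy,z,yaw,open_to,pre=.02,lift=.12):
    """from carry height: down to z+pre, then slowly to contact, release, up"""
    robot.move_straight([*xy,z+pre],vel=.12)
    hit=robot.move_straight([*xy,z-.003],vel=.02,contact_N=3)
    st('seat hit=%s want z %.4f'%(hit,z)); robot.grip(open_to); robot.sleep(.2)
    robot.move_straight([*xy,z+lift],vel=.15); st('released')
E
python3 - <<'E'
from h import *
y=over((.447,.1723),.12,pi/2); st('over')
for op in(1.,.75,.2):
    robot.grip(op); 
    for n in("side",):
        f=snap(n,f"g{int(op*100)}")
        q=pick(cloud(f),(.447,.1723),.075,.05,.2)
        for sgn in(1,-1):
            w=q[(q[:,0]-.447)*sgn>0]; print(op,n,sgn,len(w),'zmin',np.percentile(w[:,2],[0,1,3]).round(4), 'inner x',np.percentile(abs(w[w[:,2]<np.percentile(w[:,2],30)][:,0]-.447),[1,50,99]).round(3))
robot.grip(1.); st()
E
```

```text
over t=2.2 tcp [0.4471 0.1738 0.1201] yaw1.57 op1.006 gf0.0 F [-0.2 -0.7 -0.1] q7 -0.25
1.0 side 1 590 zmin [0.1215 0.1266 0.1313] inner x [0.04  0.046 0.068]
1.0 side -1 617 zmin [0.1258 0.1295 0.1338] inner x [0.043 0.051 0.072]
0.75 side 1 590 zmin [0.1154 0.1217 0.1248] inner x [0.03  0.036 0.056]
0.75 side -1 596 zmin [0.1189 0.123  0.1272] inner x [0.034 0.042 0.063]
0.2 side 1 661 zmin [0.1112 0.115  0.1202] inner x [0.007 0.012 0.037]
0.2 side -1 645 zmin [0.1109 0.1158 0.1201] inner x [0.011 0.019 0.04 ]
 t=4.1 tcp [0.447  0.1723 0.12  ] yaw1.57 op0.999 gf0.0 F [ 0.3 -0.4 -0.5] q7 -0.25
```

```bash
python3 - <<'E'
from h import *
p=(.448,.1723); d=(.6166,.1778); y=robot.sense()["tcp_rot"][2]
robot.move_straight([*p,.0115],vel=.1); st('down')
robot.grip(.5,strength=35); s=st('gripped')
robot.move_straight([*p,.08],vel=.1); st('lift')
over(d,.08,y,y)
s=st('over holder')
snap("side","carry1"); 
place(d,.0175,y,.97); snap("top","d1t"); snap("side","d1s")
for n in("d1t","d1s"):
    q=pick(cloud(dict(np.load(f"pics/{n}.npz"))),d,.045,.022,.038); print(n,len(q),circ(q),np.percentile(q[:,2],[10,50,90]).round(4))
E
python3 - <<'E'
import cv2
a=cv2.imread("pics/carry1.png")[170:370,150:410];b=cv2.imread("pics/d1s.png")[220:370,150:300]
cv2.imwrite("pics/v1.png",cv2.resize(cv2.convertScaleAbs(b,alpha=1.5),None,fx=4,fy=4,interpolation=2))
E
```

```text
down t=5.3 tcp [0.4484 0.1725 0.012 ] yaw1.57 op1.003 gf0.0 F [-0.2  0.2  0.3] q7 -0.13
gripped t=5.7 tcp [0.4483 0.1725 0.0125] yaw1.57 op0.739 gf36.7 F [-0.8 -1.5  7. ] q7 -0.13
lift t=6.5 tcp [0.4475 0.1722 0.0796] yaw1.57 op0.738 gf38.5 F [ 0.8 -0.5 -1.7] q7 -0.20
over holder t=7.2 tcp [0.6153 0.1774 0.0785] yaw1.57 op0.741 gf38.5 F [-0.2  0.7 -0.9] q7 -0.09
seat hit=True want z 0.0175 t=8.6 tcp [0.6164 0.1777 0.0186] yaw1.57 op0.737 gf39.0 F [-0.9 -0.9  4.1] q7 -0.06
released t=10.1 tcp [0.6158 0.1777 0.1365] yaw1.57 op0.974 gf0.0 F [-0.3 -0.2 -0.7] q7 -0.11
d1t 144 c=(616.7,175.9) D=64.7 [0.024  0.0282 0.0313]
d1s 321 c=(614.2,178.5) D=66.3 [0.0233 0.0283 0.0318]
```

View pics/v1.png

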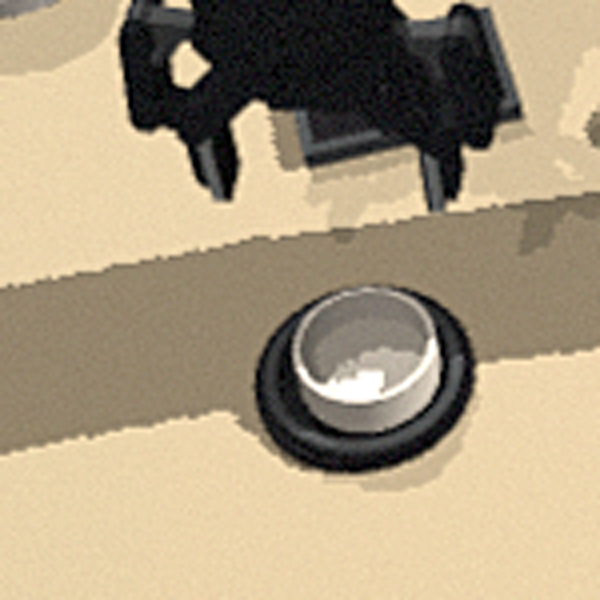

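The dish stands inside the rim, level, with its rim at about 30 mm as expected. The crucible is next.

```bash
python3 - <<'E'
from h import *
p=(.4701,.0085); d=(.6165,.1774)
robot.grip(.85)
y=over(p,.12,pi/2); robot.move_straight([*p,.033],vel=.12); st('down')
robot.grip(.25,strength=25); s=st('gripped'); z0=s["tcp_pos"][2]
robot.move_straight([*p,.13],vel=.12); st('lift')
over(d,.13,y,y); st('over')
place(d,z0+.0105,y,.75); snap("top","c1t"); snap("side","c1s")
for n in("c1t","c1s"):
    q=pick(cloud(dict(np.load(f"pics/{n}.npz"))),d,.03,.044,.06); print(n,len(q),circ(q),np.percentile(q[:,2],[10,50,90]).round(4))
b=cv2.imread("pics/c1s.png")[210:370,140:320]
cv2.imwrite("pics/v2.png",cv2.resize(cv2.convertScaleAbs(b,alpha=1.5),None,fx=3.7,fy=3.7,interpolation=2))
E
```

```text
down t=12.3 tcp [0.4707 0.0086 0.0333] yaw1.57 op0.851 gf0.0 F [0.  0.6 0.1] q7 0.23
gripped t=12.7 tcp [0.4705 0.0086 0.0337] yaw1.57 op0.461 gf24.7 F [-1.   1.   7.8] q7 0.23
lift t=13.6 tcp [0.4695 0.0086 0.1294] yaw1.57 op0.461 gf25.3 F [-0.2  0.  -1.2] q7 0.11
over t=14.5 tcp [0.6156 0.1751 0.1293] yaw1.57 op0.467 gf25.3 F [-0.4  0.  -1.2] q7 -0.11
seat hit=True want z 0.0442 t=16.1 tcp [0.6163 0.1774 0.0439] yaw1.57 op0.459 gf25.6 F [-0.6  0.8  4.2] q7 -0.06
released t=17.6 tcp [0.6157 0.1773 0.1632] yaw1.57 op0.751 gf0.0 F [ 0.4 -0.4  0.9] q7 -0.12
c1t 107 c=(616.3,176.6) D=42.2 [0.0462 0.0504 0.0531]
c1s 207 c=(613.7,177.5) D=44.6 [0.0455 0.0502 0.0533]
```

View pics/v2.png

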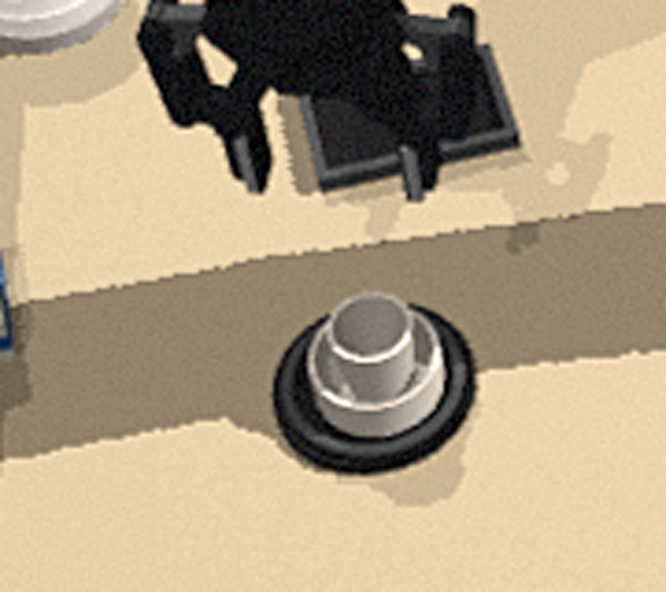

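The crucible is upright and centred in the dish. Next is its lid.

```bash
python3 - <<'E'
from h import *
p=(.4614,.3095); d=(.6162,.1774)
robot.grip(.45)
y=over(p,.12,pi/2); robot.move_straight([*p,.022],vel=.1); st('down')
robot.grip(.0,strength=30); s=st('gripped'); z0=s["tcp_pos"][2]
robot.move_straight([*p,.15],vel=.12); st('lift')
over(d,.15,y,y); st('over')
place(d,z0+.047,y,.45,pre=.022); snap("top","l1t"); snap("side","l1s")
for n in("l1t","l1s"):
    Q=cloud(dict(np.load(f"pics/{n}.npz")))
    q=pick(Q,d,.03,.066,.082); print(n,len(q),circ(q),np.percentile(q[:,2],[10,50,90]).round(4))
    q=pick(Q,d,.03,.049,.062); print(n,len(q),circ(q),np.percentile(q[:,2],[10,50,90]).round(4))
b=cv2.imread("pics/l1s.png")[210:370,140:320]
cv2.imwrite("pics/v3.png",cv2.resize(cv2.convertScaleAbs(b,alpha=1.5),None,fx=3.7,fy=3.7,interpolation=2))
E
```

```text
down t=20.1 tcp [0.4619 0.3097 0.0226] yaw1.57 op0.449 gf0.0 F [-0.7  0.2 -0.6] q7 -0.37
gripped t=20.4 tcp [0.4618 0.3098 0.0227] yaw1.57 op0.169 gf29.3 F [-0.5  0.1  5.1] q7 -0.37
lift t=21.6 tcp [0.4609 0.3092 0.1492] yaw1.57 op0.167 gf29.2 F [-0.2 -0.  -1.1] q7 -0.46
over t=22.5 tcp [0.6149 0.1792 0.1492] yaw1.57 op0.168 gf29.2 F [-0.7  1.2 -0. ] q7 -0.11
seat hit=True want z 0.0697 t=24.1 tcp [0.6161 0.1773 0.0701] yaw1.57 op0.167 gf29.6 F [-0.2 -1.1  4.7] q7 -0.06
released t=25.6 tcp [0.6154 0.1774 0.1887] yaw1.57 op0.449 gf0.0 F [ 0.1  0.7 -0.8] q7 -0.12
l1t 57 c=(615.4,176.5) D=17.3 [0.0694 0.0727 0.0755]
l1t 356 c=(616.1,176.8) D=48.0 [0.0535 0.0557 0.0582]
l1s 75 c=(614.1,178.7) D=17.2 [0.0683 0.0737 0.0763]
l1s 395 c=(613.8,178.1) D=49.9 [0.0544 0.0567 0.0591]
```

View pics/v3.png

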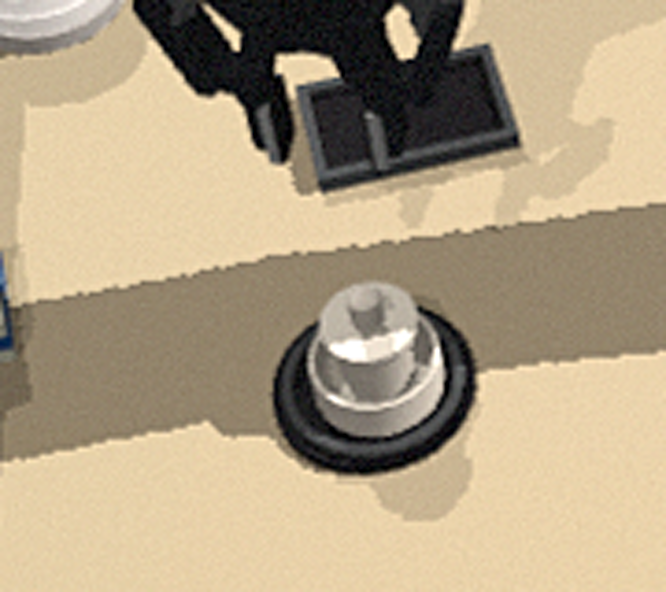

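The lid is seated: disc top is at 56 mm and knob top at about 74 mm, both as expected. Now the slide box, carried high over the stack.

```bash
python3 - <<'E'
from h import *
p=(.5720,.3800); d=(.6338,.0012); a=np.radians(21.6)
robot.grip(1.)
y=best(d,.2,a); print(y,robot.inverse_kinematics([*p,.0145],[pi,0,y]))
over(p,.2,y,y); robot.move_straight([*p,.0145],vel=.15); st('down')
robot.grip(.3,strength=45); s=st('gripped'); z0=s["tcp_pos"][2]
robot.move_straight([*p,.2],vel=.15); st('lift')
over(d,.2,y,y); st('over')
place(d,z0+.0065,y,.85,pre=.022,lift=.18); snap("top","b1t"); snap("side","b1s")
for n in("b1t","b1s"):
    q=pick(cloud(dict(np.load(f"pics/{n}.npz"))),d,.07,.024,.04); print(n,len(q),rect(q),np.percentile(q[:,2],[10,50,90]).round(4))
b=cv2.imread("pics/b1t.png")[140:280,240:440]
cv2.imwrite("pics/v4.png",cv2.resize(cv2.convertScaleAbs(b,alpha=1.6),None,fx=4,fy=4,interpolation=2))
E
```

```text
0.3769911184307752 [-1.05215032  0.81662046  0.62030397  1.69456674 -0.60994517  0.83247621
 -1.35140281]
down t=28.8 tcp [0.5728 0.3803 0.0156] yaw0.38 op1.001 gf0.0 F [-1.  -0.3  0.7] q7 -1.37
gripped t=29.2 tcp [0.5725 0.3802 0.0153] yaw0.38 op0.575 gf49.0 F [-0.1 -0.4  3.9] q7 -1.37
lift t=30.6 tcp [0.5713 0.3798 0.1988] yaw0.38 op0.572 gf48.4 F [-0.5 -0.7 -1.8] q7 -1.48
over t=32.1 tcp [0.6341 0.0035 0.1997] yaw0.38 op0.583 gf48.4 F [-0.1  1.1 -1.6] q7 -0.88
seat hit=True want z 0.0218 t=34.5 tcp [0.6337 0.0012 0.0213] yaw0.38 op0.573 gf49.2 F [-1.   0.5  5.1] q7 -0.74
released t=36.5 tcp [0.6332 0.0014 0.2008] yaw0.38 op0.848 gf0.0 F [ 0.6 -0.4 -0.3] q7 -0.88
b1t 261 c=(633.0,0.5) 89.5x50.7 ang=22.1 [0.0262 0.0305 0.0334]
b1s 405 c=(630.5,2.5) 88.6x55.7 ang=23.0 [0.0255 0.0305 0.0336]
```

View pics/v4.png

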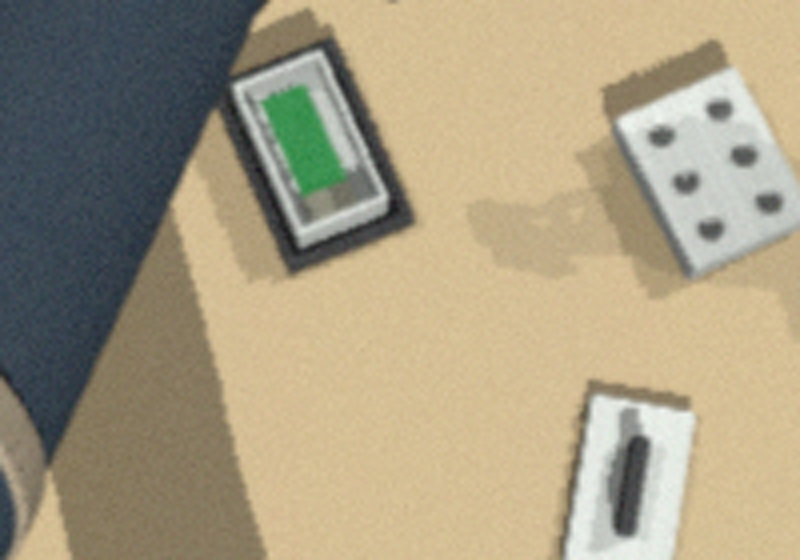

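The box sits level inside the tray. Last is the grey box lid.

```bash
python3 - <<'E'
from h import *
p=(.4516,-.1582); d=(.6332,.0014); rot=np.radians(21.8+12)
robot.grip(.4)
y=best(p,.15,np.radians(-12))
print(y,robot.inverse_kinematics([*d,.05],[pi,0,y+rot]) is not None)
over(p,.15,y,y); robot.move_straight([*p,.0215],vel=.12); st('down')
robot.grip(.0,strength=50); s=st('gripped'); z0=s["tcp_pos"][2]
robot.move_straight([*p,.15],vel=.12); st('lift')
over(d,.15,y+rot,y+rot); st('over')
place(d,z0+.027,y,.4,pre=.022); 
robot.move_straight([*d,.22]); robot.goto([.45,-.05,.25],[pi,0,y]); st('away'); snap("top","e1t"); snap("side","e1s")
for n in("e1t","e1s"):
    Q=cloud(dict(np.load(f"pics/{n}.npz")))
    for z in((.046,.066),(.031,.042)):
        q=pick(Q,d,.07,*z); print(n,len(q),rect(q),np.percentile(q[:,2],[10,50,90]).round(4))
b=cv2.imread("pics/e1s.png")[100:400,140:540]
cv2.imwrite("pics/v5.png",cv2.resize(cv2.convertScaleAbs(b,alpha=1.6),None,fx=2,fy=2,interpolation=2))
E
```

```text
-0.20943951023931956 True
down t=39.2 tcp [ 0.4521 -0.1584  0.022 ] yaw-0.21 op0.403 gf0.0 F [-0.6  0.5  0.1] q7 -0.83
gripped t=39.5 tcp [ 0.4521 -0.1583  0.0222] yaw-0.21 op0.101 gf50.4 F [-0.   0.9  6.7] q7 -0.83
lift t=40.8 tcp [ 0.4511 -0.1579  0.1494] yaw-0.21 op0.101 gf49.4 F [ 0.3  1.2 -1.4] q7 -1.06
over t=41.7 tcp [ 0.6319 -0.001   0.1498] yaw0.38 op0.098 gf49.3 F [ 0.7 -0.4 -1.5] q7 -0.85
seat hit=True want z 0.0492 t=43.5 tcp [0.633  0.0014 0.0493] yaw0.38 op0.101 gf50.2 F [-1.3  0.6  4.9] q7 -0.78
released t=45.1 tcp [0.6325 0.0017 0.1682] yaw0.38 op0.396 gf0.0 F [-0.5 -0.3  0.6] q7 -0.87
away t=46.4 tcp [ 0.4508 -0.0491  0.25  ] yaw-0.21 op0.401 gf0.0 F [ 0.1  1.1 -0.4] q7 -1.57
e1t 31 c=(647.0,9.2) 17.6x8.2 ang=-1.9 [0.0482 0.0522 0.0546]
e1t 401 c=(633.4,23.7) 102.2x42.4 ang=-4.6 [0.0331 0.0353 0.0376]
e1s 148 c=(630.7,3.1) 49.7x13.8 ang=21.3 [0.0475 0.0526 0.0551]
e1s 782 c=(630.5,3.0) 92.4x58.5 ang=22.5 [0.0341 0.0364 0.0388]
```

View pics/v5.png

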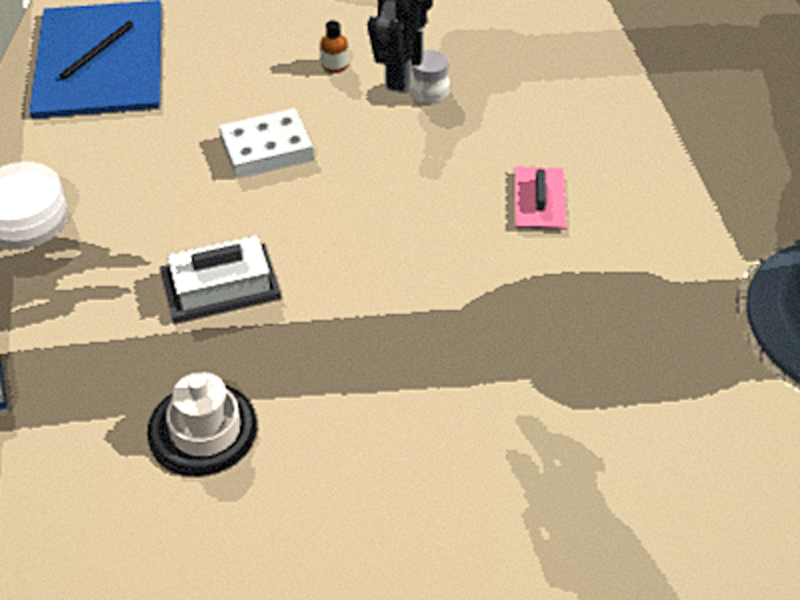

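Both assemblies are closed and level: the box lid plate is at 36 mm and its handle top at 53 mm, as expected. The bottle and jar stand where they were.

```bash
python3 -c "
from plant import robot
robot.sleep(.5); print(robot.close_job())"
```

```text
the job is handed in; nothing more can be done
None
```

The job is handed in at about 47 s of the 138 s: dish, crucible and round lid are seated in the round holder, then slide box and lid in the rectangular one, in the order asked, with the bottle, jar and pink look-alike left untouched.

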